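# Turn the topping carousel to the red-lidded canister

### The job

In the chocolate kitchen, turn the topping carousel gently (the knobs that stand on its rim are there to push it by) until the canister with the red lid is in line with the brass pointer of the stand, and leave it at rest there. Do not push on the canisters themselves.

Things in the scene. Friction and masses are not known exactly. Their poses are not given: they have to be found in the camera images.
- stand: fixed steel foot, 170 mm across, under the disc, with a brass arm ending in an upturned brass pointer. Origin on the carousel's vertical axis, at worktop height. The pointer lies along its -x, 137 to 185 mm from the axis, just outside the disc and below its top (36 mm high); it is on the robot's side, within about 30 degrees.
- carousel (a joint): angle of the wooden disc (rad), counter-clockwise from above; 0 or 6.283 = red lid at the pointer. Stays where left (friction 2 N at the rim). Disc 270 mm across, top 40 mm above the worktop. On it six upright dark knobs, 16 mm thick, 40 mm tall, 118 mm from the axis, at 30, 90, 150, 210, 270, 330 degrees from the red lid. Centre post 26 mm thick, top 110 mm above the worktop.
- red_lid (a point): centre of the top of the red lid of the canister to be brought to the pointer, 94 mm above the worktop and 60 mm from the carousel's axis; the lid is 52 mm in diameter. The point turns with the carousel.
- canisters: four cream canisters fixed on the disc 90 degrees apart, with red, white, dark brown and light blue lids; each 52 mm across, 54 mm tall (tops 94 mm above the worktop), centred 60 mm from the axis. Origin on the axis, on the disc's top, 40 mm above the worktop; the red one lies along its -x.

How it is judged (in metres and radians):
At the end, for the whole second after the job is handed in: The red-lidded canister stands on the pointer's side of the carousel, its centre within 14 mm to either side of the pointer's line (about 13 degrees of turn), and the carousel is at rest (y of red_lid in the frame of stand between -0.014 and 0.014 m and x of red_lid in the frame of stand below -0.04 m and velocity of joint carousel between -0.05 and 0.05 rad/s); the robot touches nothing.
It fails at once if the fingers or the arm push on the canisters (over 3 N) (contact force between any of the fingers, the arm and canisters above 3 N).
It fails at once if the carousel is spun fast (over 3.5 rad/s) (velocity of joint carousel above 3.5 rad/s or velocity of joint carousel below -3.5 rad/s).
It also fails if it takes over 48 s, if anything falls off the work surface, if the arm or the gripper's body presses on something with over 40 N, if the wrist force passes 120 N, or if a joint passes its speed limit or range.

### The arm

A 7-joint arm with a two-finger parallel gripper is mounted at the origin on the work surface. World frame = base frame: x ahead of the robot, y to its left, z up, the work surface at z = 0. Lengths are in mm, angles in rad, forces in N, time in s.
With the tool pointing down it reaches from about 425 to 825 mm from the base axis. Payload 3.6 kg.
Tool frame: the origin (TCP) lies on the centre line of the jaws, within the pads' length; the fingertips stand bot.tip_extent ahead of it and the grasp point (between the pads) lies 11 mm behind it (bot.tip_extent is the distance from the TCP to the fingertips, in mm); z points along the fingers, y is the direction in which the jaws open and shut (so a half turn about z gives the same grasp; the last joint's range is limited). The gripper opens to 93 mm and grips with 3 to 60 N. Pads are 15 mm wide; open, the fingers measure 128 mm over their backs; the gripper's body (75 mm by 188 mm) begins 65 mm behind the grasp point.
Start: joints at [1.236, 0.615, -0.013, 1.423, 0.008, 1.103, -0.04], TCP at [196.937, -619.418, 226.64] pointing down, gripper open.
Joint ranges: [-3.12, 3.12], [-0.3, 2.06], [-1.34, 1.32], [0.26, 2.42], [-1.36, 4.5], [0.01, 1.98], [-2.84, 2.84]. Speed limits (rad/s): [2.79, 2.79, 3.14, 3.14, 3.14, 3.14, 3.14].

### API

Orientations are given as [roll, pitch, yaw] about the fixed x, y, z axes, in that order (R = Rz(yaw) Ry(pitch) Rx(roll)).
In Python, from station import bot gives the robot as it stands.
- The arm moves only by the tool drive_tool, never from a script. Its argument "series" is a list of rows, each an object with "xyz": the shift along the tool's x, y, z in mm, a list of three; "rotation": the turn, a rotation vector about the tool's x, y, z in degrees, a list of three; "grip": the finger opening in mm, from 0 to 93. In form: [{"xyz": [x, y, z], "rotation": [wx, wy, wz], "grip": grip}, ...]. A call has 1 to 20 rows; each row shifts and turns the commanded pose from where the row before left it, along the tool's axes as they then stand; what a row does not reach is not made up. A row lasts 1/12 s, in which the tool goes at most 41.7 mm and 7.16 degrees, less where a joint would pass 70% of its speed; a pose out of reach is approached as far as the arm can. A call with a gripper value outside its range is refused whole. The fingers move at their own pace and stop on an object; "squeeze" is the grip in N (left out, the last holds). Time passes only in rows, so rows that do not move let the fingers close. It gives the time, the measured TCP pose, the force and the opening at its end, in the units of the state.
- bot.observe(): the state, without advancing time (a new reading comes with each control period).
- bot.snapshot(name): name is "side" or "top" or "wrist"; returns the picture (400x640x3 uint8, blue, green, red); there is no depth.
- bot.camera_info(name): a dict with "fx", "fy", "cx", "cy" (pixels), "k1" (the pictures are not rectified: a ray, as slopes to the right and down, at radius r is drawn at 1 + k1 r^2 times it, then the intrinsics apply), "R" (3x3) and "t" (3): a world point X has camera coordinates R X + t. Camera axes: x right, y down, z forward; pixel columns grow to the right and rows downward; lengths in mm; the calibration is good to about 2 mm. A picture is of the moment at which its call begins: read the wrist's pose just before it. camera_info takes no time and is no camera call; for the wrist camera it gives the pose at the moment of the call.
- bot.hand_in(): hands the job in, once; it reports no verdict.
Trained networks look in the newest picture that a camera, given by its name, has taken for a name from the list of things; names that differ only in an ending like _2 or _b are one class to them, and where a whole thing is asked for, a point or a joint stands for the part that bears it (a point fixed in the world has none). Each returns a list of dicts, best first, with "conf" (0 to 1); they miss things now and then, are a little off and sometimes report something else, mostly with a low value. They report only what shows in the picture. A call takes as long as a camera call.
- bot.masks_of(label, camera): "mask" (400x640 bool, what is visible of it) and "box" ([left, top, width, height] in pixels, round what is visible of it).
- bot.spot_point(label, camera): "xy" ([column, row] in pixels: a listed point, or the origin of a listed thing).
The state is a dict: "time": time; "joint_pos": joint angles; "qd": joint speeds; "joint_efforts": joint torques, N m; "eef_pos": TCP position; "eef_rot": TCP orientation; "ft_force": force on the tool from outside, world axes, zero at the start; "moment": the same for the moment, N m; "grip_width": finger opening in mm.
Only numpy, scipy, OpenCV 4.12 (cv2) and the standard library are available. Lean on these libraries where they do the work, as an engineer would, in place of code of your own. Each camera call takes 0.05 s, during which the arm holds its last target.

## Working session

There is one attempt and no reset: what is moved stays moved. The work goes in short steps, Python scripts to look and compute and a tool call to move; the robot and the scene stay as the last step left them, time stands still between calls to the robot, and variables do not carry over. Pictures are saved under pics/ and viewed, and the job is handed in when it is done.

Besides the shell and the picture viewer there is one more tool, called after ">>>" by a JSON object that holds its "method" and its "body", one argument or row to a line. drive_tool: Moves the arm, as the interface text tells. Its arguments: {"type":"object","properties":{"series":{"type":"array"},"squeeze":{"type":"number"}},"required":["series"]}

```bash
mkdir -p pics; ls
python3 - <<'E'
from station import bot
import cv2,json
print(bot.observe()); print(bot.tip_extent)
for n in("top","side"):
    im=bot.snapshot(n); cv2.imwrite(f"pics/{n}0.png",im)
    print(n,{k:(v.tolist() if hasattr(v,'tolist') else v) for k,v in bot.camera_info(n).items()})
    for l in("stand","red_lid","carousel"):
        print(l,[(d['conf'],d['xy']) for d in bot.spot_point(l,n)][:3])
E
```

```text
pics
{'time': 0.0, 'joint_pos': array([ 1.23652655,  0.61588434, -0.01258919,  1.42484785,  0.00812758,
        1.10334625, -0.04038389]), 'qd': array([ 0.00178148,  0.00017766, -0.00027246,  0.00039421,  0.00141763,
        0.00076221, -0.00021146]), 'joint_efforts': array([-1.26462422e-03, -4.58931184e+01,  2.08825478e-01, -1.65743458e+01,
       -6.10445626e-02,  2.03155837e-02,  2.09926525e-04]), 'eef_pos': array([ 196.67340655, -618.76200886,  225.52074543]), 'eef_rot': array([-3.13915861e+00,  7.26224639e-05,  3.07842373e-01]), 'ft_force': array([ 0.18622166, -0.75807958, -0.22105996]), 'moment': array([-0.01174359,  0.04010823,  0.10581455]), 'grip_width': 92.83622032444936}
8.0
top {'fx': 377.18723059953413, 'fy': 377.18723059953413, 'cx': 320.9614078458268, 'cy': 198.60293725715744, 'k1': -0.03475048881025223, 'R': [[-0.006476437868042812, -0.9990546051602688, 0.04298780827862931], [-0.9881443194516403, -0.0002003547354656134, -0.15352772972148857], [0.15339119820901018, -0.04347247135876667, -0.9872088353261256]], 't': [6.600535025045146, 551.4478096016157, 664.9613637539044]}
stand [(0.72, [329.3, 182.3])]
red_lid [(0.96, [330.5, 142.9])]Traceback (most recent call last):
  File "<stdin>", line 8, in <module>
ValueError: it knows: canisters, red_lid, stand
```

View pics/top0.png

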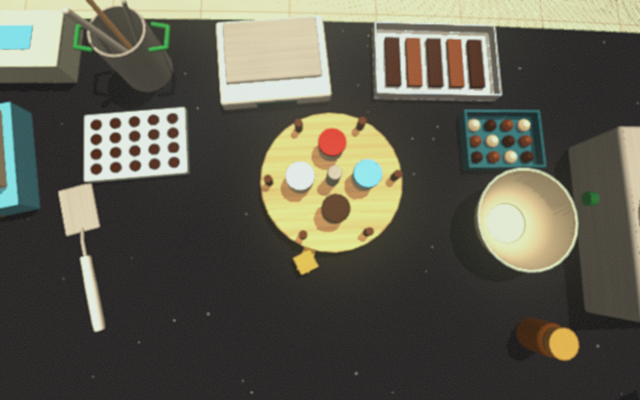

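```bash
cat > h.py <<'E'
from station import bot
import cv2,numpy as np
def ray(n,uv):
    c=bot.camera_info(n);R=np.array(c['R']);t=np.array(c['t'])
    d=np.array([(uv[0]-c['cx'])/c['fx'],(uv[1]-c['cy'])/c['fy']]);s=d.copy()
    for _ in range(20): s=d/(1+c['k1']*(s@s))
    return -R.T@t, R.T@np.array([s[0],s[1],1])
def at(n,uv,z):
    o,d=ray(n,uv); return o+d*(z-o[2])/d[2]
def proj(n,X):
    c=bot.camera_info(n);p=np.array(c['R'])@np.array(X,float)+np.array(c['t']);s=p[:2]/p[2];s=s*(1+c['k1']*(s@s))
    return np.array([c['fx']*s[0]+c['cx'],c['fy']*s[1]+c['cy']])
E
python3 - <<'E'
from h import *
im=bot.snapshot("side"); cv2.imwrite("pics/side0.png",im)
print(at("top",(329.3,182.3),0),at("top",(330.5,142.9),94))
for l in("stand","red_lid","canisters"):
    print(l,[(d['conf'],d['xy']) for d in bot.spot_point(l,"side")][:3],[(d['conf'],d['xy']) for d in bot.spot_point(l,"top")][:3])
E
```

```text
[591.14848726 -13.96111252   0.        ] [643.87977879 -10.53042564  94.        ]
stand [(0.83, [310.7, 224.9]), (0.41, [276.3, 167.3])] [(0.72, [329.3, 182.3])]
red_lid [(0.73, [275.6, 167.5])] [(0.96, [330.5, 142.9])]
canisters [(0.81, [307.5, 204.4])] []
```

View pics/side0.png

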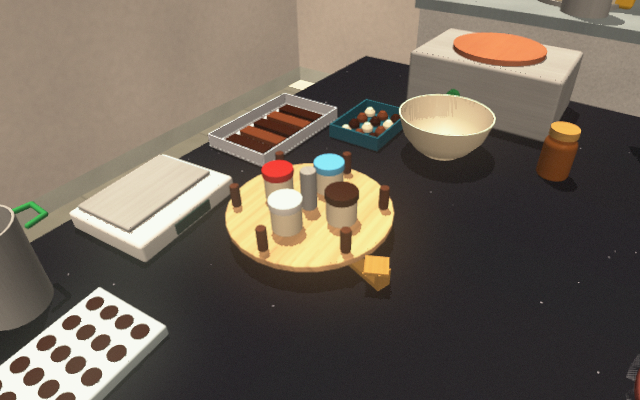

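The overhead view shows the disc centred near (332,182) with the red lid at (331,142) on the far side. The brass pointer is at (306,262), on the near-left side. That means a turn of roughly 160–200°.

```bash
cat > meas.py <<'E'
from h import *
def lidcentre(im,kind):
    h=cv2.cvtColor(im,cv2.COLOR_BGR2HSV)
    if kind=='red': m=((h[...,0]<6)|(h[...,0]>174))&(h[...,1]>170)&(h[...,2]>120)
    if kind=='blue': m=(h[...,0]>85)&(h[...,0]<105)&(h[...,1]>90)&(h[...,2]>150)
    m=m.astype(np.uint8); m[:, :240]=0; m[:,425:]=0; m[:100]=0; m[280:]=0
    n,l,s,c=cv2.connectedComponentsWithStats(m); k=1+np.argmax(s[1:,4]); return c[k],s[k,4]
if __name__=="__main__":
    im=bot.snapshot("top")
    for k in('red','blue'):
        c,a=lidcentre(im,k); print(k,c,a,at("top",c,94))
    h=cv2.cvtColor(im,cv2.COLOR_BGR2HSV)
    m=((h[...,0]>15)&(h[...,0]<35)&(h[...,1]>60)&(h[...,2]>130)).astype(np.uint8); m[:, :240]=0; m[:,425:]=0; m[:100]=0
    m[249:]=0
    cs,_=cv2.findContours(m,0,1); c=max(cs,key=cv2.contourArea)
    hull=cv2.convexHull(c)[:,0]; P=np.array([at("top",p,40)[:2] for p in hull if p[1]<247])
    A=np.c_[2*P,np.ones(len(P))]; s=np.linalg.lstsq(A,(P**2).sum(1),rcond=None)[0]
    print("disc",s[:2],np.sqrt(s[2]+s[:2]@s[:2]))
    for uv in [(298,121),(361,121),(268,178),(397,172),(303,234),(368,230)]: print("knobtop?",uv,at("top",uv,80)[:2])
    print("pointer",at("top",(306,262),30),at("top",(306,262),36))
    cv2.imwrite("pics/crop0.png",cv2.resize(im[95:285,230:430],None,fx=3,fy=3,interpolation=cv2.INTER_CUBIC))
E
python3 meas.py
```

```text
red [331.65875912 141.97262774] 548 [645.60936204 -12.61848928  94.        ]
blue [367.07832423 173.42440801] 549 [588.47416967 -74.6846644   94.        ]
disc [587.64893755 -15.55970106] 135.24218512317395
knobtop? (298, 121) [689.45114051  47.67071619]
knobtop? (361, 121) [690.60219455 -68.39883283]
knobtop? (268, 178) [582.73462068 100.6506161 ]
knobtop? (397, 172) [ 594.48175249 -131.82356599]
knobtop? (303, 234) [483.07213602  38.31271169]
knobtop? (368, 230) [489.63786265 -76.12498838]
pointer [434.1201081   32.92463505  30.        ] [434.19466925  32.947321    36.        ]
```

View pics/crop0.png

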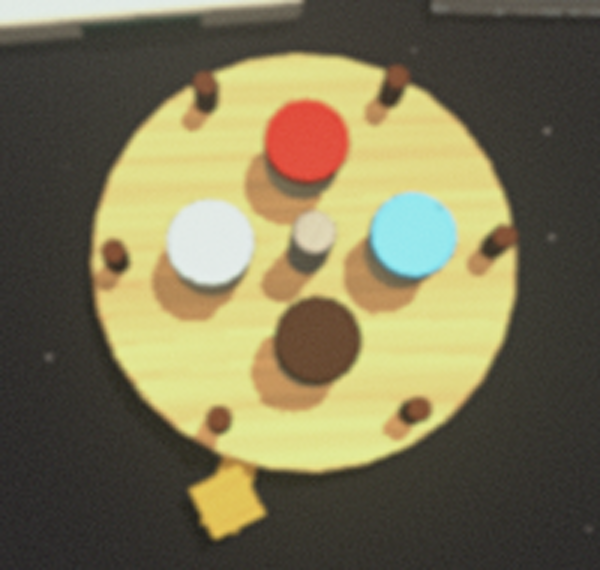

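>>> {"method": "drive_tool", "body": {
  "series": [
    {"xyz": [0, 0, -20], "rotation": [0, 0, -4.8], "grip": 40},
    {"xyz": [0, 0, -20], "rotation": [0, 0, -4.8], "grip": 40},
    {"xyz": [0, 0, -20], "rotation": [0, 0, -4.8], "grip": 40},
    {"xyz": [15, -8.5, 0], "rotation": [0, 0, 0], "grip": 40},
    {"xyz": [26, -15, 0], "rotation": [0, 0, 0], "grip": 40},
    {"xyz": [32, -18.3, 0], "rotation": [0, 0, 0], "grip": 40},
    {"xyz": [35, -20, 0], "rotation": [0, 0, 0], "grip": 40},
    {"xyz": [35, -20, 0], "rotation": [0, 0, 0], "grip": 40},
    {"xyz": [35, -20, 0], "rotation": [0, 0, 0], "grip": 40},
    {"xyz": [35, -20, 0], "rotation": [0, 0, 0], "grip": 40},
    {"xyz": [35, -20, 0], "rotation": [0, 0, 0], "grip": 40},
    {"xyz": [35, -20, 0], "rotation": [0, 0, 0], "grip": 40},
    {"xyz": [35, -20, 0], "rotation": [0, 0, 0], "grip": 40},
    {"xyz": [35, -20, 0], "rotation": [0, 0, 0], "grip": 40},
    {"xyz": [35, -20, 0], "rotation": [0, 0, 0], "grip": 40},
    {"xyz": [35, -20, 0], "rotation": [0, 0, 0], "grip": 40},
    {"xyz": [35, -20, 0], "rotation": [0, 0, 0], "grip": 40},
    {"xyz": [35, -20, 0], "rotation": [0, 0, 0], "grip": 40},
    {"xyz": [25, -14, 0], "rotation": [0, 0, 0], "grip": 40},
    {"xyz": [15, -9, 0], "rotation": [0, 0, 0], "grip": 40}
  ]
}}

```text
time: 2.22
eef_pos: [488.6, -73.8, 287.1]
eef_rot: [-3.141, -0.003, 0.565]
ft_force: [-0.2, -0.2, 0.4]
grip_width: 39.9
```

```bash
cat > st.py <<'E'
from h import *
import sys
from scipy.spatial.transform import Rotation as Ro
o=bot.observe(); p=o['eef_pos']; R=Ro.from_euler('xyz',o['eef_rot'])
print(o['time'],p.round(1),np.degrees(o['eef_rot']).round(1),o['joint_pos'].round(2),o['ft_force'].round(1),o['grip_width'])
if len(sys.argv)>1:
    phi=np.radians(float(sys.argv[1])); T=np.array([587.5+118*np.cos(phi),-15.3+118*np.sin(phi),float(sys.argv[2])])
    print("target",T.round(1),"tool delta",(R.inv().apply(T-p)).round(1),"rot",np.degrees((R.inv()*Ro.from_euler('xyz',[np.pi,0,phi+np.pi])).as_rotvec()).round(1))
E
python3 st.py 212 56
```

```text
2.2167 [488.6 -73.8 287.1] [-1.80e+02 -1.00e-01  3.24e+01] [ 0.32  0.32 -0.29  1.76  0.1   1.07 -1.01] [-0.2 -0.2  0.4] 39.927805687136015
target [487.4 -77.8  56. ] tool delta [ -3.7   2.9 231.1] rot [-0.  -0.1  0.4]
```

>>> {"method": "drive_tool", "body": {
  "series": [
    {"xyz": [-2, 1.5, 30], "rotation": [0, 0, 0], "grip": 40},
    {"xyz": [-1.7, 1.4, 30], "rotation": [0, 0, 0], "grip": 40},
    {"xyz": [0, 0, 30], "rotation": [0, 0, 0], "grip": 40},
    {"xyz": [0, 0, 30], "rotation": [0, 0, 0], "grip": 40},
    {"xyz": [0, 0, 10], "rotation": [0, 0, 0], "grip": 40},
    {"xyz": [0, 0, 0], "rotation": [0, 0, 0], "grip": 40}
  ]
}}

```text
time: 2.72
eef_pos: [483.4, -82.6, 154.1]
eef_rot: [-3.138, 0.005, 0.559]
ft_force: [-0.0, -0.1, 1.4]
grip_width: 39.5
```

```bash
python3 st.py 212 56
python3 - <<'E'
from h import *
a=bot.snapshot("wrist")
for X in [(487.4,-77.8,80),(587.5,-15.3,110)]: 
    u=proj("wrist",X); print(u); cv2.drawMarker(a,tuple(int(v) for v in u),(0,255,0),0,15)
b=bot.snapshot("top"); cv2.imwrite("pics/w1.png",a); cv2.imwrite("pics/t1.png",b)
E
```

```text
2.7167 [483.4 -82.6 154.1] [-179.8    0.3   32. ] [ 0.3   0.48 -0.25  1.96  0.17  0.73 -1.06] [-0.  -0.1  1.4] 39.485856458829176
target [487.4 -77.8  56. ] tool delta [ 6.4 -1.5 98.1] rot [-0.2  0.3  0. ]
[316.33491514 206.9378051 ]
[315.24335727   2.19021075]
```

View pics/w1.png

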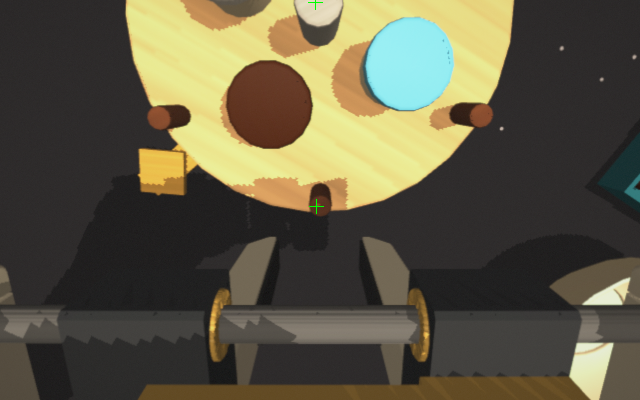

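The wrist view shows the knob centred between the fingers at (319,203), close to the predicted (316,207). I'll correct the small offset and lower the tool.

>>> {"method": "drive_tool", "body": {
  "series": [
    {"xyz": [3, -0.5, 20], "rotation": [0, 0, 0], "grip": 40},
    {"xyz": [3, -0.5, 20], "rotation": [0, 0, 0], "grip": 40},
    {"xyz": [0, 0, 20], "rotation": [0, 0, 0], "grip": 40},
    {"xyz": [0, 0, 0], "rotation": [0, 0, 0], "grip": 40}
  ]
}}

```text
time: 3.15
eef_pos: [489.2, -78.5, 95.5]
eef_rot: [-3.14, 0.002, 0.559]
ft_force: [-0.2, -0.1, 1.3]
grip_width: 40.2
```

```bash
python3 st.py 212 58
```

```text
3.15 [489.2 -78.5  95.5] [-1.799e+02  1.000e-01  3.210e+01] [ 0.26  0.58 -0.22  2.    0.21  0.59 -1.11] [-0.2 -0.1  1.3] 40.202641567323816
target [487.4 -77.8  58. ] tool delta [-1.1 -1.5 37.5] rot [-0.1  0.1  0.1]
```

>>> {"method": "drive_tool", "body": {
  "series": [
    {"xyz": [-1, 0, 15], "rotation": [0, 0, 0], "grip": 40},
    {"xyz": [0, 0, 12], "rotation": [0, 0, 0], "grip": 40},
    {"xyz": [0, 0, 10], "rotation": [0, 0, 0], "grip": 40},
    {"xyz": [0, 0, 0], "rotation": [0, 0, 0], "grip": 24},
    {"xyz": [0, 0, 0], "rotation": [0, 0, 0], "grip": 24},
    {"xyz": [0, 0, 0], "rotation": [0, 0, 0], "grip": 24},
    {"xyz": [0, 0, 0], "rotation": [0, 0, 0], "grip": 24}
  ],
  "squeeze": 5
}}

```text
time: 3.73
eef_pos: [489.9, -79.3, 60.7]
eef_rot: [3.14, -0.002, 0.559]
ft_force: [0.3, 0.0, -0.4]
grip_width: 24.2
```

```bash
python3 st.py 212 58; python3 -c "
import numpy as np
# chord per 4 deg, tool frame at start: x inward, y ccw tangent
for d in(2,4,5):
  t=np.radians(d);print(d,118*(1-np.cos(t)),118*np.sin(t))"
```

```text
3.7333 [489.9 -79.3  60.7] [ 1.799e+02 -1.000e-01  3.200e+01] [ 0.25  0.63 -0.19  2.03  0.24  0.5  -1.13] [ 0.3  0.  -0.4] 24.242808805175226
target [487.4 -77.8  58. ] tool delta [-1.4 -2.6  2.7] rot [ 0.1 -0.1  0. ]
2 0.07188241174670007 4.118140610895114
4 0.2874420693407447 8.231263901806786
5 0.44902562517402567 10.284377644223664
```

>>> {"method": "drive_tool", "body": {
  "series": [
    {"xyz": [-1, 2, 0], "rotation": [0, 0, -1], "grip": 24},
    {"xyz": [0, 4.1, 0], "rotation": [0, 0, -2], "grip": 24},
    {"xyz": [0.2, 6.2, 0], "rotation": [0, 0, -3], "grip": 24},
    {"xyz": [0.3, 8.2, 0], "rotation": [0, 0, -4], "grip": 24},
    {"xyz": [0.3, 8.2, 0], "rotation": [0, 0, -4], "grip": 24},
    {"xyz": [0.3, 8.2, 0], "rotation": [0, 0, -4], "grip": 24},
    {"xyz": [0.3, 8.2, 0], "rotation": [0, 0, -4], "grip": 24},
    {"xyz": [0.3, 8.2, 0], "rotation": [0, 0, -4], "grip": 24},
    {"xyz": [0.3, 8.2, 0], "rotation": [0, 0, -4], "grip": 24},
    {"xyz": [0.2, 6.2, 0], "rotation": [0, 0, -3], "grip": 24},
    {"xyz": [0.1, 4.1, 0], "rotation": [0, 0, -2], "grip": 24},
    {"xyz": [0, 0, 0], "rotation": [0, 0, 0], "grip": 24}
  ]
}}

```text
time: 4.73
eef_pos: [542.8, -126.2, 59.9]
eef_rot: [3.141, -0.0, 1.17]
ft_force: [-1.0, 0.1, -0.9]
grip_width: 24.0
```

```bash
python3 st.py 247 58
python3 - <<'E'
from meas import *
im=bot.snapshot("top"); cv2.imwrite("pics/t2.png",im)
for k,o in(('red',0),('blue',90)):
    c,a=lidcentre(im,k); p=at("top",c,94)[:2]-[587.5,-15.3]; print(k,a,np.hypot(*p),np.degrees(np.arctan2(p[1],p[0]))+o)
E
```

```text
4.7333 [ 542.8 -126.2   59.9] [179.9  -0.   67.1] [ 0.43  0.72 -0.39  1.86  0.42  0.65 -0.61] [-1.   0.1 -0.9] 24.03807268655903
target [ 541.4 -123.9   58. ] tool delta [ 1.5 -2.2  1.9] rot [ 0.1 -0.   0.1]
red 560 58.647018558550876 36.609748570982866
blue 554 58.74506004681999 34.63746379879835
```

View pics/t2.png

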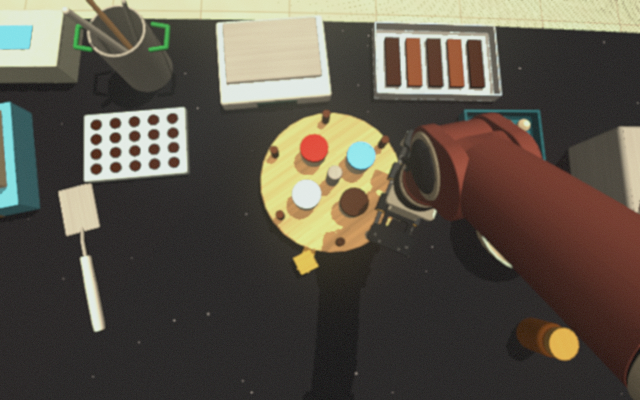

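The carousel follows the knob: the red lid has moved from 2° to 36° and sits at (314,149). About 127° remain.

>>> {"method": "drive_tool", "body": {
  "series": [
    {"xyz": [0.7, 4, 0], "rotation": [0, 0, -2], "grip": 24},
    {"xyz": [0.7, 6, 0], "rotation": [0, 0, -3], "grip": 24},
    {"xyz": [0.6, 8.2, 0], "rotation": [0, 0, -4], "grip": 24},
    {"xyz": [0.3, 8.2, 0], "rotation": [0, 0, -4], "grip": 24},
    {"xyz": [0.3, 8.2, 0], "rotation": [0, 0, -4], "grip": 24},
    {"xyz": [0.3, 8.2, 0], "rotation": [0, 0, -4], "grip": 24},
    {"xyz": [0.3, 8.2, 0], "rotation": [0, 0, -4], "grip": 24},
    {"xyz": [0.3, 8.2, 0], "rotation": [0, 0, -4], "grip": 24},
    {"xyz": [0.3, 8.2, 0], "rotation": [0, 0, -4], "grip": 24},
    {"xyz": [0.3, 8.2, 0], "rotation": [0, 0, -4], "grip": 24},
    {"xyz": [0.3, 8.2, 0], "rotation": [0, 0, -4], "grip": 24},
    {"xyz": [0.3, 8.2, 0], "rotation": [0, 0, -4], "grip": 24},
    {"xyz": [0.3, 8.2, 0], "rotation": [0, 0, -4], "grip": 24},
    {"xyz": [0.2, 6.2, 0], "rotation": [0, 0, -3], "grip": 24},
    {"xyz": [0.1, 4.1, 0], "rotation": [0, 0, -2], "grip": 24},
    {"xyz": [0, 0, 0], "rotation": [0, 0, 0], "grip": 24}
  ]
}}

```text
time: 6.12
eef_pos: [649.0, -116.7, 59.5]
eef_rot: [-3.141, 0.001, 2.113]
ft_force: [-0.9, 0.5, -0.6]
grip_width: 23.6
```

```bash
python3 st.py 301 58
cat > ang.py <<'E'
from meas import *
import sys
im=bot.snapshot("top"); cv2.imwrite(sys.argv[1],im)
for k,o in(('red',0),('blue',90)):
    c,a=lidcentre(im,k); p=at("top",c,94)[:2]-[587.5,-15.3]; print(k,a,np.hypot(*p),np.degrees(np.arctan2(p[1],p[0]))+o)
E
python3 ang.py pics/t3.png
```

```text
6.1167 [ 649.  -116.7   59.5] [-180.    0.  121.] [ 0.49  0.89 -0.65  1.54  0.63  0.92  0.18] [-0.9  0.5 -0.6] 23.55548602156715
target [ 648.3 -116.4   58. ] tool delta [ 0.6 -0.5  1.5] rot [-0.  0.  0.]
red 580 59.70224375883009 90.84380933574892
blue 560 58.32769503954966 89.37164669676501
```

View pics/t3.png

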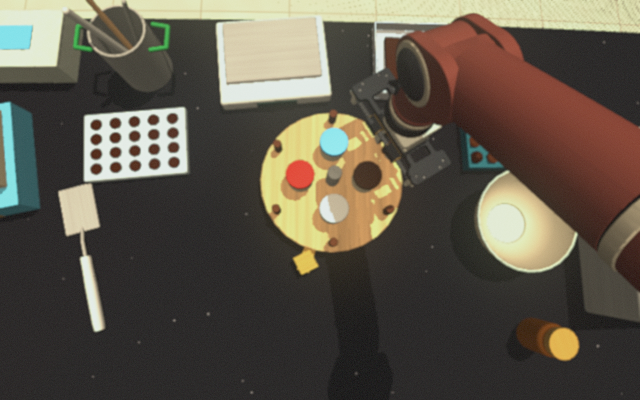

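The red lid is now at 90°, at pixel (300,174). About 72° are left.

>>> {"method": "drive_tool", "body": {
  "series": [
    {"xyz": [0.3, 4.1, 0], "rotation": [0, 0, -2], "grip": 24},
    {"xyz": [0.5, 6.2, 0], "rotation": [0, 0, -3], "grip": 24},
    {"xyz": [0.3, 8.2, 0], "rotation": [0, 0, -4], "grip": 24},
    {"xyz": [0.3, 8.2, 0], "rotation": [0, 0, -4], "grip": 24},
    {"xyz": [0.3, 8.2, 0], "rotation": [0, 0, -4], "grip": 24},
    {"xyz": [0.3, 8.2, 0], "rotation": [0, 0, -4], "grip": 24},
    {"xyz": [0.3, 8.2, 0], "rotation": [0, 0, -4], "grip": 24},
    {"xyz": [0.3, 8.2, 0], "rotation": [0, 0, -4], "grip": 24},
    {"xyz": [0.3, 8.2, 0], "rotation": [0, 0, -4], "grip": 24},
    {"xyz": [0.3, 8.2, 0], "rotation": [0, 0, -4], "grip": 24},
    {"xyz": [0.3, 8.2, 0], "rotation": [0, 0, -4], "grip": 24},
    {"xyz": [0.3, 8.2, 0], "rotation": [0, 0, -4], "grip": 24},
    {"xyz": [0.3, 8.2, 0], "rotation": [0, 0, -4], "grip": 24},
    {"xyz": [0.3, 8.2, 0], "rotation": [0, 0, -4], "grip": 24},
    {"xyz": [0.3, 8.2, 0], "rotation": [0, 0, -4], "grip": 24},
    {"xyz": [0.3, 8.2, 0], "rotation": [0, 0, -4], "grip": 24},
    {"xyz": [0.2, 6.2, 0], "rotation": [0, 0, -3], "grip": 24},
    {"xyz": [0.1, 4.1, 0], "rotation": [0, 0, -2], "grip": 24},
    {"xyz": [0, 0, 0], "rotation": [0, 0, 0], "grip": 24}
  ]
}}

```text
time: 7.75
eef_pos: [704.0, 0.1, 59.6]
eef_rot: [3.141, -0.001, -3.018]
ft_force: [-0.2, -0.0, -0.6]
grip_width: 24.3
```

```bash
python3 st.py 13 58; python3 ang.py pics/t4.png
```

```text
7.75 [7.04e+02 1.00e-01 5.96e+01] [ 180.    -0.  -172.9] [ 0.39  1.03 -0.89  1.39  0.84  1.12  1.07] [-0.2 -0.  -0.6] 24.28893806543669
target [702.5  11.2  58. ] tool delta [ 0.1 11.2  1.6] rot [ 0.  -0.  -5.9]
red 583 60.712498143462945 156.26742169199323
blue 535 59.51418493325438 156.8119593774685
```

View pics/t4.png

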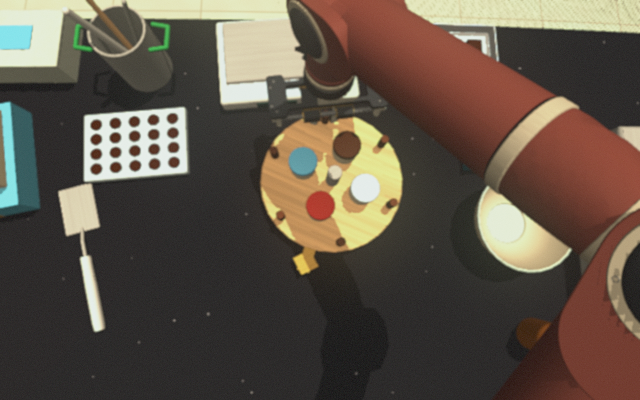

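The red lid is at (320,206), an angle of 156.5°, so I need about 6° more. After that I'll release and lift.

>>> {"method": "drive_tool", "body": {
  "series": [
    {"xyz": [0.1, 4.1, 0], "rotation": [0, 0, -2], "grip": 24},
    {"xyz": [0.1, 4.1, 0], "rotation": [0, 0, -2], "grip": 24},
    {"xyz": [0.1, 4.1, 0], "rotation": [0, 0, -2], "grip": 24},
    {"xyz": [0, 0, 0], "rotation": [0, 0, 0], "grip": 24},
    {"xyz": [0, 0, 0], "rotation": [0, 0, 0], "grip": 24}
  ]
}}

```text
time: 8.22
eef_pos: [702.2, 12.8, 59.7]
eef_rot: [3.14, 0.001, -2.913]
ft_force: [-0.2, 0.3, -0.1]
grip_width: 24.3
```

```bash
python3 st.py 13 58; python3 ang.py pics/t5.png
python3 - <<'E'
from h import *
im=cv2.imread("pics/t5.png"); cv2.imwrite("pics/crop5.png",cv2.resize(im[95:285,230:430],None,fx=3,fy=3,interpolation=cv2.INTER_CUBIC))
E
```

```text
8.2167 [702.2  12.8  59.7] [ 179.9    0.  -166.9] [ 0.38  1.04 -0.91  1.4   0.85  1.13  1.14] [-0.2  0.3 -0.1] 24.33384889563527
target [702.5  11.2  58. ] tool delta [ 0.1 -1.6  1.7] rot [0.1 0.  0.1]
red 579 60.72845498927987 162.4336917965317
blue 533 59.43649139780699 163.14748525157512
```

View pics/crop5.png

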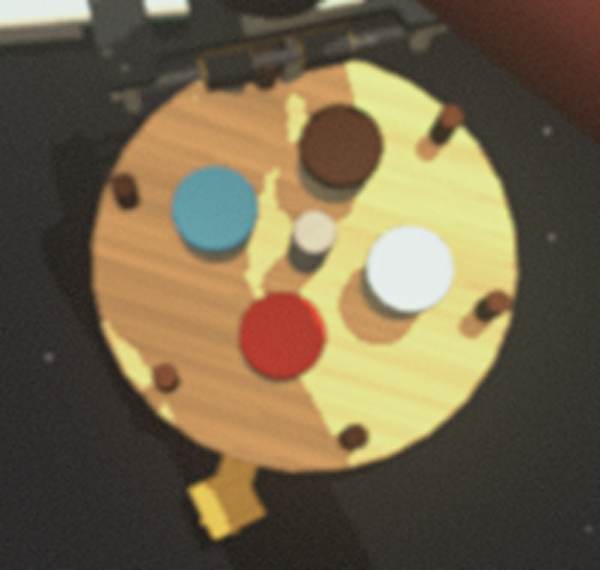

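The red lid is at 162.4–163.1° against the pointer's 162.4°, so I'll release and lift straight up.

>>> {"method": "drive_tool", "body": {
  "series": [
    {"xyz": [0, 0, 0], "rotation": [0, 0, 0], "grip": 38},
    {"xyz": [0, 0, 0], "rotation": [0, 0, 0], "grip": 38},
    {"xyz": [0, 0, 0], "rotation": [0, 0, 0], "grip": 38},
    {"xyz": [0, 0, 0], "rotation": [0, 0, 0], "grip": 38},
    {"xyz": [0, 0, -10], "rotation": [0, 0, 0], "grip": 38},
    {"xyz": [0, 0, -20], "rotation": [0, 0, 0], "grip": 38},
    {"xyz": [0, 0, -25], "rotation": [0, 0, 0], "grip": 38},
    {"xyz": [0, 0, -25], "rotation": [0, 0, 0], "grip": 38},
    {"xyz": [0, 0, -25], "rotation": [0, 0, 0], "grip": 38},
    {"xyz": [0, 0, -15], "rotation": [0, 0, 0], "grip": 38},
    {"xyz": [0, 0, 0], "rotation": [0, 0, 0], "grip": 38},
    {"xyz": [0, 0, 0], "rotation": [0, 0, 0], "grip": 38}
  ]
}}

```text
time: 9.27
eef_pos: [702.4, 11.6, 180.3]
eef_rot: [-3.141, 0.001, -2.914]
ft_force: [-0.2, -0.5, -0.5]
grip_width: 37.9
```

```bash
python3 st.py; python3 ang.py pics/t6.png
python3 - <<'E'
from h import *
o=[]
print(bot.spot_point("red_lid","top")[:1],bot.spot_point("stand","top")[:1])
for m in bot.masks_of("stand","top")[:2]: print(m['conf'],m['box'])
im=cv2.imread("pics/t6.png"); h=cv2.cvtColor(im,cv2.COLOR_BGR2HSV)
m=((h[...,0]>10)&(h[...,0]<35)&(h[...,1]>80)&(h[...,2]>90)).astype(np.uint8); m[:254]=0; m[:,:285]=0; m[280:]=0;m[:,325:]=0
ys,xs=m.nonzero(); uv=(xs.mean(),ys.mean()); p=at("top",uv,30)[:2]-[587.5,-15.3]; print("pointer",uv,len(xs),np.degrees(np.arctan2(p[1],p[0])),np.hypot(*p))
E
```

```text
9.2667 [702.4  11.6 180.3] [-1.80e+02  1.00e-01 -1.67e+02] [ 0.39  0.91 -0.98  1.29  0.75  1.31  1.22] [-0.2 -0.5 -0.5] 37.87248599883826
red 589 60.63679305413939 162.75667913406613
blue 549 58.86978907451216 163.47099001768993
[{'xy': [323.0, 206.6], 'conf': 0.85}] [{'xy': [327.9, 184.6], 'conf': 0.77}]
0.88 [260.6, 110.7, 141.6, 163.9]
pointer (np.float64(305.2440318302387), np.float64(262.6976127320955)) 377 162.20790786166998 162.42019349219112
```

View pics/t6.png

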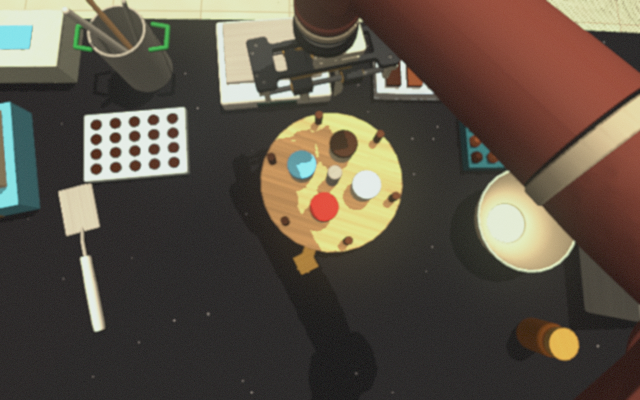

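The red lid at (324,206) lies on the line from the axis to the pointer at (305,262). The gripper is clear of everything, so I'm handing in.

```bash
python3 -c "
from station import bot
print(bot.hand_in())"
```

```text
the job is handed in; nothing more can be done
None
```

I turned the carousel about 160° counter-clockwise until the red lid lined up with the brass pointer, then handed the job in at about 9.5 s. I held one rim knob loosely between the fingers and led it round at about 0.8 rad/s. Then I opened the fingers and lifted straight up.

- **Alignment:** in the last top picture the red lid measured 162.8°, or 163.5° inferred from the blue lid. The pointer measured 162.2°. The difference is about 1°, or roughly 1 mm to the side, against the 14 mm allowed.
- **At rest and clear:** the disc's angle was the same before and after the lift, to within 0.4°. The gripper was well clear at 180 mm height, with wrist force below 1 N.
- **Less certain:** the network's point for the stand was 2–3 pixels off the disc centre I fitted, so I used the disc fit. I had no direct reading of force on the canisters. The fingers stayed near 118 mm from the axis, more than 20 mm outside the canisters, and wrist readings stayed below 1.5 N.

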